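# Scan the courier parcel under the specimen pail

## Robot

A 6-joint arm with a two-finger parallel gripper is mounted at the origin on the work surface. World frame = base frame: x ahead of the robot, y to its left, z up, the work surface at z = 0. Lengths are in m, angles in rad, forces in N, time in s.
With the tool pointing down it reaches from about 0.35 to 0.975 m from the base axis. Payload 4.9 kg.
Tool frame: the origin (TCP) lies between the finger pads; the fingertips stand 22 mm ahead of it and the grasp point (between the pads) lies 3 mm ahead of it; z points along the fingers, y is the line along which they close (so a half turn about z gives the same grasp; the last joint's range is limited). The gripper opens to 85 mm and grips with 20 to 120 N. Pads are 22 mm wide; open, the fingers measure 114 mm over their backs; the gripper's body (76 mm by 85 mm) begins 54 mm behind the grasp point. The pads swing forward as they close: fully open they stand 13 mm farther back than shut.
Start: joints at [-1.38, 0.053, 1.613, -0, 1.476, -0.119], TCP at [0.191, -0.595, 0.253] pointing down, gripper open.
Joint ranges: [-3.01, 3.01], [-1.01, 2.22], [0.06, 2.58], [-1.02, 4.17], [0.09, 2.62], [-3.14, 3.14]. Speed limits (rad/s): [2.57, 2.57, 3.14, 3.14, 3.14, 3.14].

## Interface

Orientations are given as a unit quaternion [w, x, y, z].
In Python, from plant import state, grab_frame, get_calibration, job_done, recognise, regions_of gives the robot as it stands.
- The arm moves only by the tool apply_moves, never from a script. Its argument "targets" is a list of rows, each an object with "translation": the shift along the tool's x, y, z normalised to -1 to 1, where 1 is 100 mm, a list of three; "twist": the turn about the tool's z normalised to -1 to 1, where 1 is 0.1 rad; "hand": the opening, from 0 (shut) to 1 (fully open). A call has 1 to 8 rows; each row shifts and turns the commanded pose from where the row before left it, along the tool's axes as they then stand; what a row does not reach is not made up. A row lasts 1/10 s, in which the tool goes at most 50 mm and 8.59 degrees, less where a joint would pass 70% of its speed; a pose out of reach is approached as far as the arm can. A call with a number of a shift or a turn outside -1 to 1 is refused whole. A call with a gripper value outside its range is refused whole. The fingers move at their own pace and stop on an object; the grip force is fixed at half the most. Time passes only in rows, so rows that do not move let the fingers close. It gives the time, the measured TCP pose, the force, the opening and the grip force at its end, in the units of the state.
- state(): the state, without advancing time (a new reading comes with each control period).
- grab_frame(name): name is "side" or "top"; returns the picture (384x512x3 uint8, red, green, blue); there is no depth.
- get_calibration(name): a dict with "camera_matrix" (3x3 intrinsics, pixels), "pose" (4x4, takes a point from camera to world coordinates). Camera axes: x right, y up, looking along -z (the intrinsics and any distortion apply to the point x, -y, -z); pixel columns grow to the right and rows downward; lengths in m; the calibration is good to about 2 mm. A picture is of the moment at which its call begins. get_calibration takes no time and is no camera call.
- job_done(): hands the job in; it is judged then, once.
Trained networks look in the newest picture that a camera, given by its name, has taken for a name from the list of things; names that differ only in an ending like _2 or _b are one class to them, and where a whole thing is asked for, a point or a joint stands for the part that bears it (a point fixed in the world has none). Each returns a list of dicts, best first, with "score" (0 to 1); they miss things now and then, are a little off and sometimes report something else, mostly with a low value. They report only what shows in the picture. A call takes as long as a camera call. They do not tell look-alikes from the thing itself.
- recognise(camera, query): "point" ([x, y, z] in m, in world coordinates, good to about 4 mm: the middle of the surface that is visible of it).
- regions_of(camera, query): "pixels" (384x512 bool, what is visible of it).
The state is a dict: "time": time; "joint_pos": joint angles; "joint_vel": joint speeds; "joint_efforts": joint torques, N m; "tool_pos": TCP position; "tool_rot": TCP orientation; "contact_force": force on the tool from outside, world axes, zero at the start; "ft_torque": the same for the moment, N m; "gripper_width": opening from 0.0 (shut) to 1.0 (fully open); "grasp_force": force on a finger pad.
Only numpy, scipy, OpenCV 4.12 (cv2) and the standard library are available. Lean on these libraries where they do the work, as an engineer would, in place of code of your own. Each camera call takes 0.05 s, during which the arm holds its last target. There are 200 camera calls.

## Task

The specimen pail has been left standing on the courier parcel and hides its barcode: lift the pail off by its handle and stand it upright on the bench beside the parcel, without dropping it. Then take the cordless scanner out of its holster, carry it over the row of tube rack and bottles, and finish while still holding it, upright and still, its window centred about a finger's width (15 mm) above the barcode with the window's long side along the barcode; the scanner must never touch the parcel. Leave the parcel, the tube rack, the amber bottle and the white jar where they stand.

Things in the scene. Friction and masses are not known exactly. Their poses are not given: they have to be found in the camera images.
- pail: Specimen pail: white tapered tub with blue lid, 86 mm across at the foot, 103 mm at the lid, lid top 108 mm high, about 0.45 kg (varies), standing at the start on the parcel roughly over the barcode. A stiff white handle arches over the lid in the pail's xz plane (it does not swing): two legs 88 mm apart, level blue grip on top. Origin: centre of the underside; z up; x along the grip.
- pail_grip (a point): Middle of the pail's blue handle grip, 153 mm above the pail's underside and 45 mm above its lid: a level round bar 14 mm thick, 52 mm long, along the pail's x axis, free all round.
- parcel: Courier parcel: loose closed brown carton, its flaps sealed with pale tape, 190 (x) by 140 (y) by 60 mm high, 1.6 kg, lying flat on the bench, turned up to 0.4 rad. Origin: centre of the underside; z up; x along its long side.
- barcode (a point): Centre of the barcode on the parcel's top face, 60 mm above the bench. White label 84 by 56 mm with black bars that fill 56 mm (x) by 30 mm (y); the barcode runs along the parcel's x axis. z up.
- holster: Scanner holster, fixed to the bench: black foot 130 (x) by 100 (y) by 10 mm with a grey open cup 30 mm high on it (rim 40 mm above the bench, cup 76 by 42 mm inside), in which the scanner's head stands with 3 mm play all round. It stands on the opposite side of the tube rack from the parcel, left or right. Origin: centre of the underside; x along the cup's long side.
- scanner: Cordless close-range scanner, 148 mm tall, about 0.18 kg, standing upright, nose down, handle up, in the holster. Dark head 70 (x) by 36 (y) by 37 mm at the bottom, short dark neck up to 50 mm, then a straight light-grey handle 36 (x) by 26 (y) mm up to the top, with flat sides and a blue trigger at 59 to 83 mm height standing 1 mm proud (it need not be pressed). Origin: centre of the underside (the window); z up along the handle; x along the long side of the head and window.
- scanner_grip (a point): Point on the axis of the scanner's handle, 120 mm above its underside and 28 mm below its top; the handle is 26 mm thick there along the scanner's y, 36 mm along its x. Axes as the scanner's.
- window (a point): Centre of the scanner's red window, 62 (x) by 28 (y) mm, on its underside, looking down. Axes as the scanner's.
- rack: White blood-tube rack with capped tubes, loose, 0.5 kg, 200 (x) by 66 (y) mm, tube caps up to 102 mm high; it stands lengthwise away from the robot in the middle, between parcel and holster, to be passed over. The row of obstacles is about 380 mm long along the rack's x axis, and nothing in it is higher than 120 mm. Origin: centre of the underside.
- amber_bottle: Amber bottle, 58 mm across, 115 mm tall, loose, standing at one end of the tube rack (near or far). Origin: centre of the underside.
- white_jar: White jar with green lid, 62 mm across, 95 mm tall, loose, standing at the other end of the tube rack. Origin: centre of the underside.
Not all that is in view belongs to the job. Leave any yellow look-alike of the pail alone.

How it is judged:
By the outcome, as a careful person would: the job done as asked, in the order asked, and still so for the second after the job is handed in, while the arm keeps its last pose, push and grip.
It also fails if it takes over 64 s, if anything falls off the work surface, if the arm or the gripper's body presses on something with over 40 N, if the wrist force passes 120 N, or if a joint passes its speed limit or range.

## Working session

There is one attempt and no reset: what is moved stays moved. The work goes in short steps, Python scripts to look and compute and a tool call to move; the robot and the scene stay as the last step left them, time stands still between calls to the robot, and variables do not carry over. Pictures are saved under pics/ and viewed, at most 10 in all, crops included, and the job is handed in when it is done.

Besides the shell and the picture viewer there is one more tool, called by a JSON object that holds its "method" and its "body", one argument or row to a line. apply_moves: Moves the arm, as the interface text tells. Its arguments: {"type":"object","properties":{"targets":{"type":"array"}},"required":["targets"]}

```bash
mkdir -p pics; ls; cat > h.py <<'E'
import numpy as np, cv2
from plant import *
def snap(c,f=None):
    im=grab_frame(c)
    if f: cv2.imwrite('pics/'+f,im[:,:,::-1])
    return im
def cal(c):
    k=get_calibration(c); return np.array(k['camera_matrix']),np.array(k['pose'])
def proj(c,p):
    K,T=cal(c); q=np.linalg.inv(T)@np.append(p,1); v=K@np.array([q[0],-q[1],-q[2]]); return v[:2]/v[2]
def onz(c,uv,z):
    K,T=cal(c); d=np.linalg.inv(K)@np.array([uv[0],uv[1],1.]); d=T[:3,:3]@np.array([d[0],-d[1],-d[2]]); o=T[:3,3]
    return o+d*(z-o[2])/d[2]
E
python3 - <<'E'
from h import *
a=snap('top'); b=snap('side')
cv2.imwrite('pics/a.png',cv2.resize(np.vstack([a,b])[:,:,::-1],None,fx=.78,fy=.78))
cv2.imwrite('pics/top0.png',a[:,:,::-1]); cv2.imwrite('pics/side0.png',b[:,:,::-1])
print(get_calibration('top').keys())
for c in('top','side'):
    print(c,np.round(cal(c)[1][:3,3],3), np.round(cal(c)[1][:3,:3],2).tolist())
    for q in('pail','pail_grip','parcel','barcode','holster','scanner','scanner_grip','rack','amber_bottle','white_jar'):
        print(q,[(np.round(r['point'],3).tolist(),round(r['score'],2),np.round(proj(c,r['point'])).tolist()) for r in recognise(c,q)[:3]])
s=state();print(s['time'],s['tool_pos'],s['tool_rot'])
E
```

```text
pics
dict_keys(['camera_matrix', 'pose'])
top [ 0.312 -0.034  0.978] [[-0.07, 0.98, -0.2], [-1.0, -0.07, 0.02], [0.0, 0.2, 0.98]]
pail [([0.64, -0.272, 0.109], 0.97, [337.0, 130.0]), ([0.466, -0.219, 0.168], 0.95, [328.0, 194.0]), ([0.643, -0.111, 0.11], 0.88, [273.0, 133.0])]
pail_grip [([0.272, -0.216, 0.109], 0.94, [331.0, 280.0]), ([0.468, -0.223, 0.17], 0.93, [330.0, 193.0]), ([0.644, -0.11, 0.106], 0.74, [273.0, 133.0])]
parcel [([0.426, -0.201, 0.063], 0.86, [314.0, 218.0])]
barcode [([0.42, -0.199, 0.06], 0.67, [314.0, 220.0]), ([0.474, 0.23, 0.014], 0.45, [150.0, 214.0])]
holster [([0.469, 0.231, 0.011], 0.7, [150.0, 215.0])]
scanner [([0.482, 0.236, 0.092], 0.84, [138.0, 206.0])]
scanner_grip [([0.479, 0.235, 0.089], 0.77, [139.0, 207.0])]
rack [([0.508, 0.009, 0.063], 0.88, [230.0, 192.0])]
amber_bottle [([0.65, 0.025, 0.097], 0.17, [220.0, 135.0])]
white_jar [([0.65, 0.027, 0.092], 0.97, [219.0, 136.0])]
side [0.332 0.853 0.707] [[-0.99, 0.09, -0.14], [-0.17, -0.52, 0.84], [0.0, 0.85, 0.53]]
pail [([0.273, -0.176, 0.081], 0.94, [339.0, 187.0]), ([0.642, -0.255, 0.103], 0.
[... 227 characters left out ...]
 [([0.45, -0.167, 0.057], 0.83, [274.0, 190.0]), ([0.463, -0.199, 0.146], 0.22, [271.0, 156.0])]
barcode [([0.456, -0.168, 0.059], 0.83, [272.0, 189.0])]
holster [([0.474, 0.267, 0.009], 0.75, [233.0, 323.0])]
scanner [([0.476, 0.255, 0.092], 0.59, [232.0, 288.0]), ([0.464, -0.198, 0.147], 0.47, [271.0, 156.0]), ([0.655, 0.049, 0.065], 0.31, [178.0, 227.0])]
scanner_grip [([0.478, 0.253, 0.096], 0.61, [232.0, 286.0])]
rack [([0.513, 0.026, 0.062], 0.75, [238.0, 228.0])]
amber_bottle [([0.373, 0.015, 0.065], 0.85, [296.0, 231.0])]
white_jar [([0.655, 0.05, 0.064], 0.79, [178.0, 227.0])]
1.1 [ 0.19055256 -0.59522064  0.253313  ] [-9.84047478e-06  9.88026561e-01  1.54283873e-01  1.32275116e-05]
```

View pics/a.png

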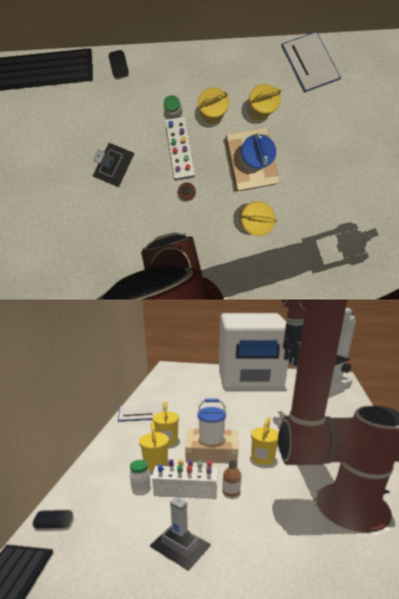

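The top view shows the white pail with the blue lid on the parcel at (330,193). Yellow look-alikes stand at (273,133), (337,130) and (331,280). I choose the one at (330,193). The scanner is at (139,207), to the left of the rack. Next I take a close crop.

```bash
python3 - <<'E'
from h import *
a=cv2.imread('pics/top0.png'); b=cv2.imread('pics/side0.png')
A=cv2.resize(a[155:250,280:380],(400,380),interpolation=cv2.INTER_CUBIC)
B=cv2.resize(a[165:260,100:200],(400,380),interpolation=cv2.INTER_CUBIC)
C=cv2.resize(b[115:210,225:325],(400,380),interpolation=cv2.INTER_CUBIC)[:220]
D=cv2.resize(b[245:340,180:280],(400,380),interpolation=cv2.INTER_CUBIC)[:220]
cv2.imwrite('pics/b.png',np.vstack([np.hstack([A,B]),np.hstack([C,D])]))
print(cal('top')[0],cal('side')[0])
snap('top')
for q,z in(('pail',.168),('pail_grip',.213),('scanner',.12),('parcel',.06),('rack',.09),('holster',.01)):
  for r in regions_of('top',q)[:3]:
    m=r['pixels'].astype(np.uint8); c=cv2.findContours(m,0,1)[0]; c=max(c,key=cv2.contourArea)
    box=cv2.boxPoints(cv2.minAreaRect(c)); w=np.array([onz('top',p,z)[:2] for p in box])
    print(q,round(r['score'],2),m.sum(),'ctr',w.mean(0).round(3),'corners',w.round(3).tolist())
for n,p in(('grip',[.466,-.22,.213]),('pailfoot',[.466,-.22,.06])): print(n,proj('top',p),proj('side',p))
E
```

```text
[[362.55236934   0.         252.91871171]
 [  0.         362.55236934 192.40260187]
 [  0.           0.           1.        ]] [[436.57520227   0.         254.33587547]
 [  0.         436.57520227 187.75901938]
 [  0.           0.           1.        ]]
pail 0.87 1565 ctr [ 0.615 -0.256] corners [[0.584, -0.186], [0.693, -0.244], [0.645, -0.327], [0.539, -0.267]]
pail 0.8 1613 ctr [ 0.276 -0.201] corners [[0.303, -0.139], [0.339, -0.229], [0.249, -0.262], [0.215, -0.174]]
pail 0.77 1791 ctr [ 0.464 -0.22 ] corners [[0.489, -0.148], [0.535, -0.256], [0.437, -0.291], [0.394, -0.185]]
pail_grip 0.85 1571 ctr [ 0.599 -0.244] corners [[0.565, -0.179], [0.671, -0.228], [0.632, -0.31], [0.528, -0.26]]
pail_grip 0.8 1466 ctr [ 0.598 -0.1  ] corners [[0.656, -0.06], [0.651, -0.148], [0.54, -0.138], [0.546, -0.052]]
pail_grip 0.8 1615 ctr [ 0.28  -0.193] corners [[0.285, -0.129], [0.342, -0.198], [0.273, -0.256], [0.218, -0.188]]
scanner 0.66 641 ctr [0.478 0.236] corners [[0.466, 0.282], [0.524, 0.256], [0.489, 0.19], [0.432, 0.217]]
scanner 0.58 1654 ctr [ 0.471 -0.232] corners [[0.472, -0.154], [0.55, -0.244], [0.469, -0.309], [0.394, -0.219]]
parcel 0.63 2637 ctr [ 0.464 -0.225] corners [[0.551, -0.137], [0.574, -0.292], [0.376, -0.309], [0.356, -0.16]]
rack 0.97 2131 ctr [0.509 0.008] corners [[0.608, 0.055], [0.616, -0.015], [0.41, -0.037], [0.403, 0.03]]
holster 0.56 1259 ctr [0.482 0.244] corners [[0.447, 0.318], [0.568, 0.259], [0.517, 0.169], [0.398, 0.23]]
grip [332.90308929 189.4608104 ] [271.89893911 130.59478451]
pailfoot [319.88643467 202.0742182 ] [270.69118344 179.25560853]
```

View pics/b.png

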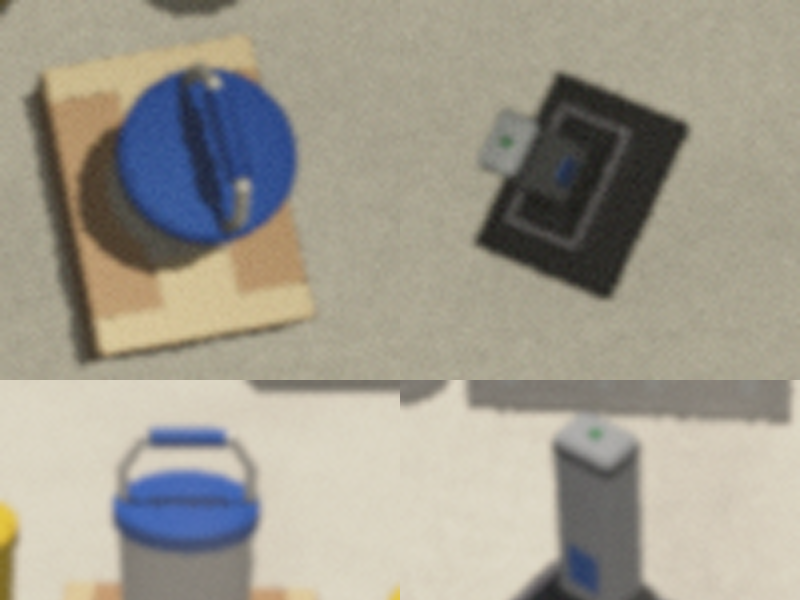

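The crops confirm the choice: white tub, blue lid and an arched handle with a blue grip centred near top pixel (337,189) and side pixel (272,129). The scanner's top face is near top pixel (126.5,200.5) and side pixel (228.7,260.5).

```bash
python3 - <<'E'
from h import *
def tp(u,v): return np.array([280+u/4,155+v/4])
def th(u,v): return np.array([100+(u-400)/4,165+v/4])
def tri(u,v):
    R=[]
    for c,p in(('top',u),('side',v)):
        o=cal(c)[1][:3,3]; d=onz(c,p,0)-o; d/=np.linalg.norm(d); R.append((o,np.eye(3)-np.outer(d,d)))
    x=np.linalg.solve(sum(P for o,P in R),sum(P@o for o,P in R)); return x.round(4)
print('grip z.213',onz('top',tp(228,135),.213),onz('side',(271.9,129.3),.213),tri(tp(228,135),(271.9,129.3)))
e=[onz('top',tp(*p),.213)[:2] for p in((213,88),(243,182))]; d=e[0]-e[1]; print('ang',np.arctan2(d[1],d[0]),np.linalg.norm(d))
e=[onz('side',(225+u/4,115+57/4),.213)[:2] for u in(150,225)]; d=e[0]-e[1]; print('ang side',np.arctan2(d[1],d[0]),np.linalg.norm(d))
P=np.array([onz('top',tp(*p),.06)[:2] for p in((40,73),(248,38),(313,313),(100,355))]); print('parcel',P.round(3),P.mean(0)); 
d=P[0]-P[3]+P[1]-P[2]; print(np.arctan2(d[1],d[0]),np.linalg.norm(d)/2,np.linalg.norm(P[0]-P[1]))
H=np.array([onz('top',th(*p),.01)[:2] for p in((558,72),(690,125),(608,298),(475,243))]); d=H[1]-H[2]+H[0]-H[3]; print('hol',H.mean(0),np.arctan2(d[1],d[0]),np.linalg.norm(d)/2,np.linalg.norm(H[0]-H[1]))
print('scan top',onz('top',(126.5,200.5),.158),onz('side',(228.75,260.5),.158),tri((126.5,200.5),(228.75,260.5)))
from scipy.spatial.transform import Rotation as R
q=state()['tool_rot']; print(R.from_quat(np.roll(q,-1)).as_matrix().round(3))
E
```

```text
grip z.213 [ 0.46696711 -0.22902411  0.213     ] [ 0.46712515 -0.22830071  0.213     ] [ 0.4671 -0.2291  0.2126]
ang 0.19057622989626027 0.05381038402841788
ang side 0.1722618285383924 0.050899512818636326
parcel [[ 0.548 -0.15 ]
 [ 0.562 -0.289]
 [ 0.38  -0.308]
 [ 0.363 -0.171]] [ 0.46296947 -0.22963847]
0.11136196370546614 0.18480244361981898 0.1394668751538233
hol [0.48222    0.24130422] -0.46037094180284893 0.1268811142469702 0.09919614390292249
scan top [0.48323646 0.24317426 0.158     ] [0.48247857 0.2489664  0.158     ] [0.4838 0.2445 0.154 ]
[[ 0.952  0.305 -0.   ]
 [ 0.305 -0.952 -0.   ]
 [-0.     0.    -1.   ]]
```

{"method": "apply_moves", "body": {
  "targets": [
    {"translation": [0.3, -0.2, -0.2], "twist": 0, "hand": 1},
    {"translation": [0.38, -0.27, -0.15], "twist": 0, "hand": 1},
    {"translation": [0.38, -0.27, -0.15], "twist": 0, "hand": 1},
    {"translation": [0.38, -0.27, 0], "twist": 0, "hand": 1},
    {"translation": [0.38, -0.27, 0], "twist": 0, "hand": 1},
    {"translation": [0.38, -0.27, 0], "twist": 0, "hand": 1},
    {"translation": [0.38, -0.27, 0], "twist": 0, "hand": 1},
    {"translation": [0.38, -0.27, 0], "twist": 0, "hand": 1}
  ]
}}

```text
time: 2.25
tool_pos: [0.4095, -0.3043, 0.3036]
tool_rot: [0.0, 0.988, 0.154, 0.0]
contact_force: [1.3, -0.3, -0.3]
gripper_width: 0.999
grasp_force: 0.0
```

{"method": "apply_moves", "body": {
  "targets": [
    {"translation": [0.38, -0.27, 0], "twist": 0, "hand": 1},
    {"translation": [0.3, -0.2, 0], "twist": 0, "hand": 1},
    {"translation": [0, 0, 0], "twist": 0.65, "hand": 1},
    {"translation": [0, 0, 0], "twist": 0.65, "hand": 1},
    {"translation": [0, 0, 0], "twist": 0, "hand": 1},
    {"translation": [0, 0, 0], "twist": 0, "hand": 1}
  ]
}}

```text
time: 2.85
tool_pos: [0.4591, -0.2405, 0.3033]
tool_rot: [0.0, 0.996, 0.09, 0.0]
contact_force: [0.1, 0.4, -0.4]
gripper_width: 0.997
grasp_force: 0.0
```

```bash
cat >> h.py <<'E'
from scipy.spatial.transform import Rotation as Ro
def to(p,yaw):
    "remaining shift in present tool axes (units) and twist units to tool x yaw"
    s=state(); M=Ro.from_quat(np.roll(s['tool_rot'],-1)).as_matrix(); y=np.arctan2(M[1,0],M[0,0])
    print('t',s['time'],'tcp',np.round(s['tool_pos'],4),'yaw',y.round(3),'tilt',M[:,2].round(3),'w',s['gripper_width'],'F',np.round(s['contact_force'],1),s['grasp_force'])
    print('shift',(M.T@(np.array(p)-s['tool_pos'])*10).round(3),'twist',((y-yaw)*10).round(2))
E
python3 -c "
from h import *
to([.467,-.229,.214],.18)"
```

```text
t 2.85 tcp [ 0.4591 -0.2405  0.3033] yaw 0.181 tilt [ 0. -0. -1.] w 0.9966074413131989 F [ 0.1  0.4 -0.4] 0.0
shift [ 0.098 -0.099  0.893] twist 0.01
```

{"method": "apply_moves", "body": {
  "targets": [
    {"translation": [0.1, -0.1, 0], "twist": 0, "hand": 1},
    {"translation": [0, 0, 0.3], "twist": 0, "hand": 1},
    {"translation": [0, 0, 0.3], "twist": 0, "hand": 1},
    {"translation": [0, 0, 0.2], "twist": 0, "hand": 1},
    {"translation": [0, 0, 0.09], "twist": 0, "hand": 1},
    {"translation": [0, 0, 0], "twist": 0, "hand": 1},
    {"translation": [0, 0, 0], "twist": 0, "hand": 1}
  ]
}}

```text
time: 3.55
tool_pos: [0.4678, -0.229, 0.2155]
tool_rot: [0.0, 0.996, 0.09, 0.001]
contact_force: [-0.3, 0.5, 0.8]
gripper_width: 1.007
grasp_force: 0.0
```

{"method": "apply_moves", "body": {
  "targets": [
    {"translation": [0, 0, 0], "twist": 0, "hand": 0},
    {"translation": [0, 0, 0], "twist": 0, "hand": 0},
    {"translation": [0, 0, 0], "twist": 0, "hand": 0},
    {"translation": [0, 0, 0], "twist": 0, "hand": 0},
    {"translation": [0, 0, 0], "twist": 0, "hand": 0},
    {"translation": [0, 0, 0], "twist": 0, "hand": 0},
    {"translation": [0, 0, 0], "twist": 0, "hand": 0},
    {"translation": [0, 0, 0], "twist": 0, "hand": 0}
  ]
}}

```text
time: 4.35
tool_pos: [0.4673, -0.2289, 0.2147]
tool_rot: [0.0, 0.996, 0.09, 0.0]
contact_force: [-1.2, 0.6, 3.4]
gripper_width: 0.145
grasp_force: 58.3
```

{"method": "apply_moves", "body": {
  "targets": [
    {"translation": [0, 0, -0.05], "twist": 0, "hand": 0},
    {"translation": [0, 0, -0.1], "twist": 0, "hand": 0},
    {"translation": [0, 0, -0.15], "twist": 0, "hand": 0},
    {"translation": [0, 0, -0.15], "twist": 0, "hand": 0},
    {"translation": [0, 0, -0.1], "twist": 0, "hand": 0},
    {"translation": [0, 0, 0], "twist": 0, "hand": 0},
    {"translation": [0, 0, 0], "twist": 0, "hand": 0}
  ]
}}

```text
time: 5.05
tool_pos: [0.4673, -0.2289, 0.2697]
tool_rot: [0.0, 0.996, 0.09, 0.0]
contact_force: [-0.3, -0.6, -5.5]
gripper_width: 0.144
grasp_force: 58.5
```

```bash
python3 - <<'E'
from h import *
to([.455,-.42,.27],.18)
a=snap('top'); b=snap('side')
A=cv2.resize(a[140:260,280:460],(720,480))[:300]; B=cv2.resize(b[90:210,200:380],(720,480))[:300]
cv2.imwrite('pics/c.png',np.vstack([A,B])[:,:,::-1])
E
```

```text
t 5.05 tcp [ 0.4673 -0.2289  0.2697] yaw 0.18 tilt [ 0.001 -0.    -1.   ] w 0.14359138261454824 F [-0.3 -0.6 -5.5] 58.48603963851929
shift [-0.463  1.859 -0.002] twist -0.0
```

View pics/c.png

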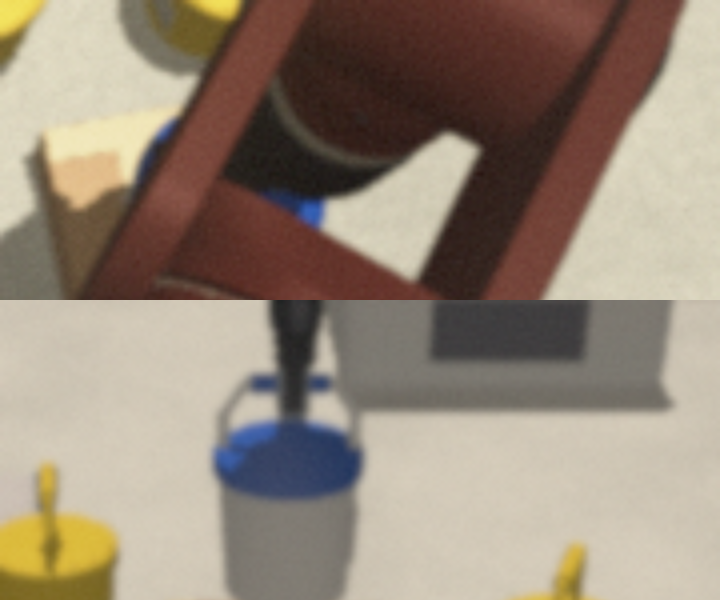

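The pail hangs upright in the gripper, its grip centred between the fingers near side pixel (272,110). It weighs about 5.5 N. I carry it sideways to free bench.

{"method": "apply_moves", "body": {
  "targets": [
    {"translation": [-0.02, 0.1, 0], "twist": 0, "hand": 0},
    {"translation": [-0.06, 0.25, 0], "twist": 0, "hand": 0},
    {"translation": [-0.08, 0.3, 0], "twist": 0, "hand": 0},
    {"translation": [-0.1, 0.35, 0], "twist": 0, "hand": 0},
    {"translation": [-0.1, 0.35, 0], "twist": 0, "hand": 0},
    {"translation": [-0.07, 0.3, 0], "twist": 0, "hand": 0},
    {"translation": [-0.03, 0.15, 0], "twist": 0, "hand": 0},
    {"translation": [0, 0.06, 0], "twist": 0, "hand": 0}
  ]
}}

```text
time: 5.95
tool_pos: [0.4546, -0.4216, 0.2683]
tool_rot: [-0.001, 0.996, 0.089, -0.0]
contact_force: [0.8, -0.1, -5.6]
gripper_width: 0.14
grasp_force: 58.6
```

{"method": "apply_moves", "body": {
  "targets": [
    {"translation": [0, 0, 0.1], "twist": 0, "hand": 0},
    {"translation": [0, 0, 0.2], "twist": 0, "hand": 0},
    {"translation": [0, 0, 0.25], "twist": 0, "hand": 0},
    {"translation": [0, 0, 0.2], "twist": 0, "hand": 0},
    {"translation": [0, 0, 0.15], "twist": 0, "hand": 0},
    {"translation": [0, 0, 0.1], "twist": 0, "hand": 0},
    {"translation": [0, 0, 0.05], "twist": 0, "hand": 0},
    {"translation": [0, 0, 0], "twist": 0, "hand": 0}
  ]
}}

```text
time: 6.75
tool_pos: [0.4553, -0.4197, 0.1639]
tool_rot: [-0.0, 0.996, 0.09, -0.0]
contact_force: [0.1, -0.1, -5.0]
gripper_width: 0.142
grasp_force: 58.6
```

{"method": "apply_moves", "body": {
  "targets": [
    {"translation": [0, 0, 0.03], "twist": 0, "hand": 0},
    {"translation": [0, 0, 0.03], "twist": 0, "hand": 0},
    {"translation": [0, 0, 0.02], "twist": 0, "hand": 0},
    {"translation": [0, 0, 0.01], "twist": 0, "hand": 0},
    {"translation": [0, 0, 0], "twist": 0, "hand": 0},
    {"translation": [0, 0, 0], "twist": 0, "hand": 0}
  ]
}}

```text
time: 7.35
tool_pos: [0.4552, -0.4201, 0.1554]
tool_rot: [0.0, 0.996, 0.09, 0.0]
contact_force: [0.7, 0.4, -4.7]
gripper_width: 0.145
grasp_force: 58.6
```

{"method": "apply_moves", "body": {
  "targets": [
    {"translation": [0, 0, 0.01], "twist": 0, "hand": 0},
    {"translation": [0, 0, 0.01], "twist": 0, "hand": 0},
    {"translation": [0, 0, 0], "twist": 0, "hand": 0}
  ]
}}

```text
time: 7.65
tool_pos: [0.4556, -0.4206, 0.1548]
tool_rot: [0.001, 0.996, 0.09, 0.0]
contact_force: [-1.6, 0.5, 1.2]
gripper_width: 0.141
grasp_force: 59.2
```

{"method": "apply_moves", "body": {
  "targets": [
    {"translation": [0, 0, 0], "twist": 0, "hand": 1},
    {"translation": [0, 0, 0], "twist": 0, "hand": 1},
    {"translation": [0, 0, 0], "twist": 0, "hand": 1},
    {"translation": [0, 0, 0], "twist": 0, "hand": 1},
    {"translation": [0, 0, 0], "twist": 0, "hand": 1},
    {"translation": [0, 0, 0], "twist": 0, "hand": 1},
    {"translation": [0, 0, -0.1], "twist": 0, "hand": 1},
    {"translation": [0, 0, -0.3], "twist": 0, "hand": 1}
  ]
}}

```text
time: 8.45
tool_pos: [0.4538, -0.4184, 0.1903]
tool_rot: [-0.003, 0.996, 0.09, -0.002]
contact_force: [0.2, -0.3, 0.8]
gripper_width: 1.002
grasp_force: 0.0
```

{"method": "apply_moves", "body": {
  "targets": [
    {"translation": [0, 0, -0.45], "twist": 0, "hand": 1},
    {"translation": [0, 0, -0.45], "twist": 0, "hand": 1},
    {"translation": [0, 0, -0.45], "twist": 0, "hand": 1},
    {"translation": [0, 0, 0], "twist": 0, "hand": 1}
  ]
}}

```text
time: 8.85
tool_pos: [0.4571, -0.4221, 0.3392]
tool_rot: [0.007, 0.996, 0.09, 0.005]
contact_force: [1.2, -0.5, 0.5]
gripper_width: 0.997
grasp_force: 0.0
```

```bash
python3 - <<'E'
from h import *
to([.483,.2435,.33],-.46-1.5708)
to([.483,.2435,.33],-.46)
a=snap('top'); b=snap('side')
A=cv2.resize(a[155:250,270:370],(400,380),interpolation=cv2.INTER_CUBIC); A2=cv2.resize(a[155:250,340:440],(400,380),interpolation=cv2.INTER_CUBIC)
B=cv2.resize(b[100:200,220:350],(520,400),interpolation=cv2.INTER_CUBIC)[:220]
cv2.imwrite('pics/d.png',np.vstack([np.hstack([A,A2]),np.pad(B,((0,0),(0,280),(0,0)))])[:,:,::-1]); print(state()['time'],state()['joint_pos'])
E
```

```text
t 8.85 tcp [ 0.4571 -0.4221  0.3392] yaw 0.18 tilt [ 0.01  -0.012 -1.   ] w 0.9973870886628992 F [ 1.2 -0.5  0.5] 0.0
shift [ 1.445 -6.503  0.013] twist 22.11
t 8.85 tcp [ 0.4571 -0.4221  0.3392] yaw 0.18 tilt [ 0.01  -0.012 -1.   ] w 0.9973870886628992 F [ 1.2 -0.5  0.5] 0.0
shift [ 1.445 -6.503  0.013] twist 6.4
8.95 [-8.65318539e-01  3.99764640e-03  1.53389526e+00  1.70931873e-05
  1.59887847e+00  5.25685738e-01]
```

View pics/d.png

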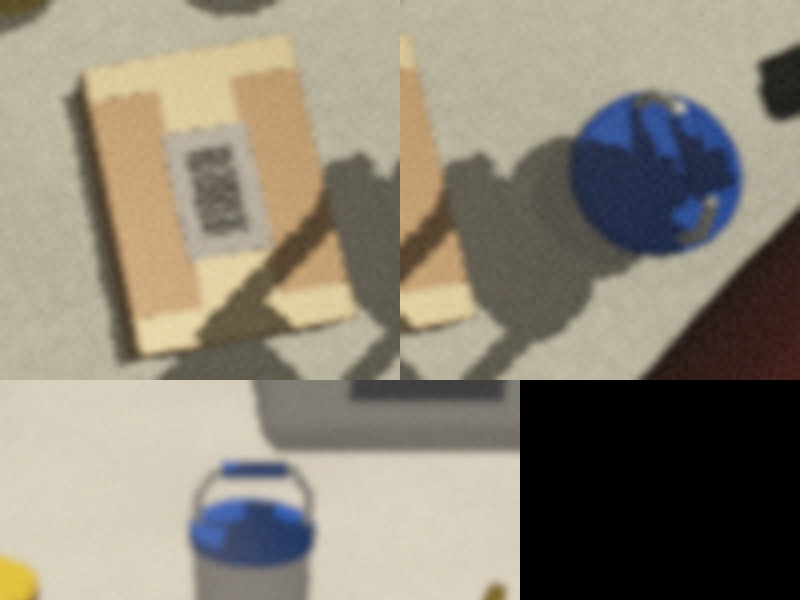

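The pail stands upright on the bench, lid at crop (655,170), which is top pixel (404,197). The parcel has not moved, and its barcode is clear at top pixel (324,202). I move on to the scanner.

{"method": "apply_moves", "body": {
  "targets": [
    {"translation": [0.06, -0.25, 0], "twist": 0, "hand": 1},
    {"translation": [0.1, -0.45, 0], "twist": 0, "hand": 1},
    {"translation": [0.1, -0.45, 0], "twist": 0, "hand": 1},
    {"translation": [0.1, -0.45, 0], "twist": 0, "hand": 1},
    {"translation": [0.1, -0.45, 0], "twist": 0, "hand": 1},
    {"translation": [0.1, -0.45, 0], "twist": 0, "hand": 1},
    {"translation": [0.1, -0.45, 0], "twist": 0, "hand": 1},
    {"translation": [0.1, -0.45, 0], "twist": 0, "hand": 1}
  ]
}}

```text
time: 9.75
tool_pos: [0.4682, -0.0699, 0.3262]
tool_rot: [-0.001, 0.996, 0.09, -0.001]
contact_force: [1.2, -0.9, -0.2]
gripper_width: 0.999
grasp_force: 0.0
```

{"method": "apply_moves", "body": {
  "targets": [
    {"translation": [0.1, -0.45, 0], "twist": 0, "hand": 1},
    {"translation": [0.1, -0.45, 0], "twist": 0, "hand": 1},
    {"translation": [0.1, -0.45, 0], "twist": 0, "hand": 1},
    {"translation": [0.1, -0.45, 0], "twist": 0, "hand": 1},
    {"translation": [0.1, -0.45, 0], "twist": 0, "hand": 1},
    {"translation": [0.1, -0.45, 0], "twist": 0, "hand": 1},
    {"translation": [0.1, -0.4, 0], "twist": 0, "hand": 1},
    {"translation": [0, 0, 0], "twist": 0, "hand": 1}
  ]
}}

```text
time: 10.55
tool_pos: [0.4812, 0.2492, 0.3256]
tool_rot: [-0.0, 0.996, 0.093, -0.002]
contact_force: [-0.1, -1.2, -0.6]
gripper_width: 1.0
grasp_force: 0.0
```

{"method": "apply_moves", "body": {
  "targets": [
    {"translation": [0, 0, 0], "twist": 0.9, "hand": 1},
    {"translation": [0, 0, 0], "twist": 0.9, "hand": 1},
    {"translation": [0, 0, 0], "twist": 0.9, "hand": 1},
    {"translation": [0, 0, 0], "twist": 0.9, "hand": 1},
    {"translation": [0, 0, 0], "twist": 0.9, "hand": 1},
    {"translation": [0, 0, 0], "twist": 0.9, "hand": 1},
    {"translation": [0, 0, 0], "twist": 0.9, "hand": 1},
    {"translation": [0, 0, 0], "twist": 0, "hand": 1}
  ]
}}

```text
time: 11.35
tool_pos: [0.4821, 0.2447, 0.3266]
tool_rot: [0.001, 0.975, -0.224, -0.001]
contact_force: [0.4, 0.4, -0.7]
gripper_width: 1.001
grasp_force: 0.0
```

```bash
python3 - <<'E'
from h import *
to([.483,.2435,.2],-.46)
a=snap('top',None); b=snap('side')
C=a[175:230,295:350]
g=cv2.cvtColor(a,cv2.COLOR_RGB2HSV)
np.save('top1.npy',a)
for r in regions_of('top','parcel')[:1]+regions_of('top','barcode')[:2]:
    m=r['pixels'].astype(np.uint8); c=max(cv2.findContours(m,0,1)[0],key=cv2.contourArea)
    w=np.array([onz('top',p,.06)[:2] for p in cv2.boxPoints(cv2.minAreaRect(c))]); print(r['score'],m.sum(),w.mean(0),w.round(3).tolist())
A=cv2.resize(C,(440,440),interpolation=cv2.INTER_CUBIC); B=cv2.resize(b[210:320,180:270],(360,440),interpolation=cv2.INTER_CUBIC)
cv2.imwrite('pics/e.png',np.hstack([A,B])[:,:,::-1])
E
```

```text
t 11.35 tcp [0.4821 0.2447 0.3266] yaw -0.451 tilt [-0.003 -0.001 -1.   ] w 1.000803876945655 F [ 0.4  0.4 -0.7] 0.0
shift [0.015 0.004 1.266] twist 0.09
0.71 4183 [ 0.46356968 -0.22591928] [[0.55, -0.141], [0.57, -0.294], [0.376, -0.308], [0.358, -0.161]]
0.67 4164 [ 0.46380826 -0.22666063] [[0.551, -0.142], [0.569, -0.297], [0.376, -0.308], [0.359, -0.16]]
0.41 1728 [ 0.45314691 -0.42506901] [[0.452, -0.339], [0.539, -0.445], [0.453, -0.511], [0.369, -0.406]]
```

View pics/e.png

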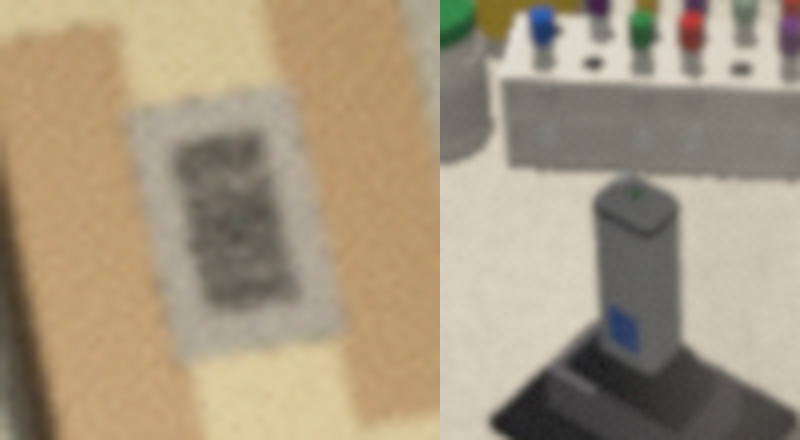

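{"method": "apply_moves", "body": {
  "targets": [
    {"translation": [0, 0, 0.3], "twist": 0.09, "hand": 1},
    {"translation": [0, 0, 0.4], "twist": 0, "hand": 1},
    {"translation": [0, 0, 0.3], "twist": 0, "hand": 1},
    {"translation": [0, 0, 0.2], "twist": 0, "hand": 1},
    {"translation": [0, 0, 0], "twist": 0, "hand": 1},
    {"translation": [0, 0, 0], "twist": 0, "hand": 1}
  ]
}}

```text
time: 12.15
tool_pos: [0.4827, 0.2456, 0.2086]
tool_rot: [0.0, 0.974, -0.227, -0.0]
contact_force: [1.1, 0.1, 0.3]
gripper_width: 0.999
grasp_force: 0.0
```

```bash
python3 - <<'E'
from h import *
to([.483,.243,.133],-.46)
f=lambda u,v: onz('top',(295+(u+.5)/8-.5,175+(v+.5)/8-.5),.06)[:2]
for Q in (((175,148),(262,132),(300,292),(210,308)),((132,110),(292,88),(345,332),(182,358))):
    P=np.array([f(*p) for p in Q]); d=P[0]-P[3]+P[1]-P[2]; n=P[0]-P[1]+P[3]-P[2]
    print(P.mean(0),np.arctan2(d[1],d[0]),np.arctan2(-n[0],n[1]),np.linalg.norm(d)/2,np.linalg.norm(n)/2)
E
```

```text
t 12.15 tcp [0.4827 0.2456 0.2086] yaw -0.459 tilt [-0. -0. -1.] w 0.9991037051558652 F [1.1 0.1 0.3] 0.0
shift [0.014 0.022 0.756] twist 0.01
[ 0.46543984 -0.2309706 ] 0.11437888919270557 0.11269062718515535 0.0531965446220542 0.029186586458283002
[ 0.46497383 -0.23122002] 0.0964354847500342 0.08108938863572161 0.08151301114093494 0.052909659295430206
```

{"method": "apply_moves", "body": {
  "targets": [
    {"translation": [0.01, 0.02, 0.2], "twist": 0, "hand": 1},
    {"translation": [0, 0, 0.25], "twist": 0, "hand": 1},
    {"translation": [0, 0, 0.2], "twist": 0, "hand": 1},
    {"translation": [0, 0, 0.1], "twist": 0, "hand": 1},
    {"translation": [0, 0, 0], "twist": 0, "hand": 1},
    {"translation": [0, 0, 0], "twist": 0, "hand": 1}
  ]
}}

```text
time: 12.75
tool_pos: [0.4837, 0.2437, 0.1351]
tool_rot: [-0.001, 0.974, -0.228, 0.001]
contact_force: [-0.4, -0.6, 0.1]
gripper_width: 0.999
grasp_force: 0.0
```

{"method": "apply_moves", "body": {
  "targets": [
    {"translation": [0, 0, 0], "twist": 0, "hand": 0},
    {"translation": [0, 0, 0], "twist": 0, "hand": 0},
    {"translation": [0, 0, 0], "twist": 0, "hand": 0},
    {"translation": [0, 0, 0], "twist": 0, "hand": 0},
    {"translation": [0, 0, 0], "twist": 0, "hand": 0},
    {"translation": [0, 0, 0], "twist": 0, "hand": 0},
    {"translation": [0, 0, 0], "twist": 0, "hand": 0}
  ]
}}

```text
time: 13.45
tool_pos: [0.483, 0.2436, 0.1338]
tool_rot: [-0.0, 0.974, -0.228, 0.0]
contact_force: [0.0, -0.1, 2.0]
gripper_width: 0.295
grasp_force: 59.5
```

{"method": "apply_moves", "body": {
  "targets": [
    {"translation": [0, 0, -0.05], "twist": 0, "hand": 0},
    {"translation": [0, 0, -0.15], "twist": 0, "hand": 0},
    {"translation": [0, 0, -0.25], "twist": 0, "hand": 0},
    {"translation": [0, 0, -0.3], "twist": 0, "hand": 0},
    {"translation": [0, 0, -0.35], "twist": 0, "hand": 0},
    {"translation": [0, 0, -0.35], "twist": 0, "hand": 0},
    {"translation": [0, 0, -0.25], "twist": 0, "hand": 0},
    {"translation": [0, 0, -0.1], "twist": 0, "hand": 0}
  ]
}}

```text
time: 14.25
tool_pos: [0.4835, 0.2436, 0.3177]
tool_rot: [-0.001, 0.974, -0.228, 0.002]
contact_force: [0.3, -1.0, -2.7]
gripper_width: 0.297
grasp_force: 59.3
```

```bash
python3 - <<'E'
from h import *
to([.465,-.231,.32],.105)
b=snap('side')
B=cv2.resize(b[110:310,170:320],(600,800),interpolation=cv2.INTER_CUBIC)[:600]
cv2.imwrite('pics/f.png',B[:,:,::-1])
s=state(); c=np.array(s['tool_pos']); 
for dz in (-.1238,): print(proj('side',c+[0,0,dz]))
E
```

```text
t 14.25 tcp [0.4835 0.2436 0.3177] yaw -0.459 tilt [ 0.005  0.002 -1.   ] w 0.2966769845637996 F [ 0.3 -1.  -2.7] 59.260777831077576
shift [ 1.938  4.336 -0.033] twist -5.64
[228.21638935 243.69284998]
```

View pics/f.png

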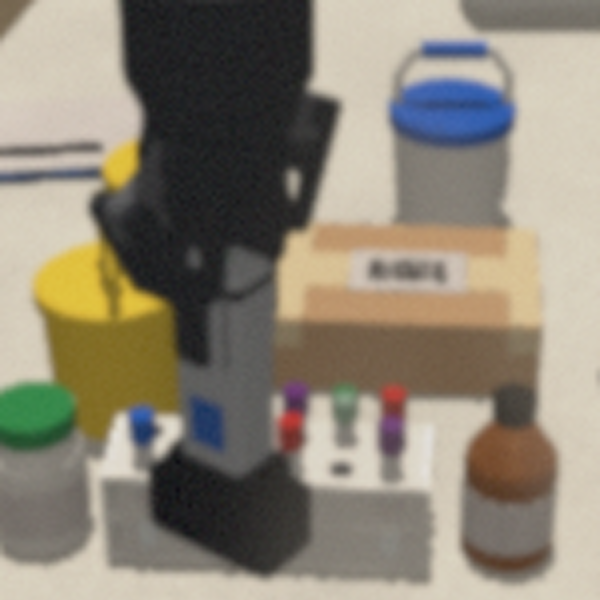

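The scanner hangs upright, with the bottom of its head near side pixel (227,245). The barcode shows at side pixel (271.6,177.4). I carry it over the rack.

{"method": "apply_moves", "body": {
  "targets": [
    {"translation": [0.08, 0.18, -0.05], "twist": 0, "hand": 0},
    {"translation": [0.15, 0.33, 0], "twist": 0, "hand": 0},
    {"translation": [0.18, 0.4, 0], "twist": 0, "hand": 0},
    {"translation": [0.18, 0.4, 0], "twist": 0, "hand": 0},
    {"translation": [0.18, 0.4, 0], "twist": 0, "hand": 0},
    {"translation": [0.18, 0.4, 0], "twist": 0, "hand": 0},
    {"translation": [0.18, 0.4, 0], "twist": 0, "hand": 0},
    {"translation": [0.18, 0.4, 0], "twist": 0, "hand": 0}
  ]
}}

```text
time: 15.1
tool_pos: [0.4699, -0.077, 0.3163]
tool_rot: [-0.0, 0.974, -0.228, -0.001]
contact_force: [0.5, 0.0, -3.2]
gripper_width: 0.297
grasp_force: 59.8
```

{"method": "apply_moves", "body": {
  "targets": [
    {"translation": [0.18, 0.4, 0], "twist": 0, "hand": 0},
    {"translation": [0.18, 0.4, 0], "twist": 0, "hand": 0},
    {"translation": [0.15, 0.33, 0], "twist": 0, "hand": 0},
    {"translation": [0.1, 0.25, 0], "twist": 0, "hand": 0},
    {"translation": [0, 0, 0], "twist": -0.6, "hand": 0},
    {"translation": [0, 0, 0], "twist": -0.8, "hand": 0},
    {"translation": [0, 0, 0], "twist": -0.8, "hand": 0},
    {"translation": [0, 0, 0], "twist": -0.8, "hand": 0}
  ]
}}

```text
time: 15.9
tool_pos: [0.4638, -0.226, 0.316]
tool_rot: [-0.001, 0.997, -0.078, -0.002]
contact_force: [-0.3, -0.2, -2.0]
gripper_width: 0.299
grasp_force: 60.0
```

{"method": "apply_moves", "body": {
  "targets": [
    {"translation": [0, 0, 0], "twist": -0.8, "hand": 0},
    {"translation": [0, 0, 0], "twist": -0.8, "hand": 0},
    {"translation": [0, 0, 0], "twist": -0.6, "hand": 0},
    {"translation": [0, 0, 0], "twist": -0.4, "hand": 0},
    {"translation": [0, 0, 0], "twist": 0, "hand": 0}
  ]
}}

```text
time: 16.4
tool_pos: [0.4639, -0.2259, 0.3162]
tool_rot: [-0.001, 0.999, 0.05, -0.001]
contact_force: [0.1, -0.4, -1.6]
gripper_width: 0.3
grasp_force: 60.0
```

```bash
python3 - <<'E'
from h import *
to([.465,-.231,.24],.105)
print(onz('side',(271.6,177.4),.06))
E
```

```text
t 16.4 tcp [ 0.4639 -0.2259  0.3162] yaw 0.101 tilt [-0.003  0.002 -1.   ] w 0.300463729335754 F [ 0.1 -0.4 -1.6] 59.99797761440277
shift [0.008 0.054 0.762] twist -0.04
[ 0.46483569 -0.23083623  0.06      ]
```

{"method": "apply_moves", "body": {
  "targets": [
    {"translation": [0.01, 0.05, 0.15], "twist": -0.04, "hand": 0},
    {"translation": [0, 0, 0.25], "twist": 0, "hand": 0},
    {"translation": [0, 0, 0.25], "twist": 0, "hand": 0},
    {"translation": [0, 0, 0.15], "twist": 0, "hand": 0},
    {"translation": [0, 0, 0.1], "twist": 0, "hand": 0},
    {"translation": [0, 0, 0], "twist": 0, "hand": 0},
    {"translation": [0, 0, 0], "twist": 0, "hand": 0}
  ]
}}

```text
time: 17.1
tool_pos: [0.4664, -0.2315, 0.229]
tool_rot: [0.0, 0.999, 0.052, 0.0]
contact_force: [1.0, -0.6, -1.1]
gripper_width: 0.296
grasp_force: 59.9
```

```bash
python3 - <<'E'
from h import *
to([.465,-.231,.199],.105)
b=snap('side'); x0,y0=235,110; k=8
B=cv2.resize(b[y0:y0+75,x0:x0+75],(600,600),interpolation=cv2.INTER_CUBIC)
s=state(); c=np.array(s['tool_pos']); M=Ro.from_quat(np.roll(s['tool_rot'],-1)).as_matrix()
bot=.1238
def pt(x,y,h): # scanner frame on tool axes
    p=c+M@np.array([x,y,bot-h]); q=proj('side',p); return ((q[0]-x0+.5)*k-.5,(q[1]-y0+.5)*k-.5)
for n,p in {'bL':(.035,-.018,0),'bR':(-.035,-.018,0),'tL':(.035,-.018,.037),'tR':(-.035,-.018,.037),'farR':(-.035,.018,.037)}.items(): 
    q=pt(*p); print(n,np.round(q)); cv2.circle(B,(int(q[0]),int(q[1])),3,(0,255,0),-1)
cv2.imwrite('pics/g.png',B[:,:,::-1])
E
```

```text
t 17.1 tcp [ 0.4664 -0.2315  0.229 ] yaw 0.105 tilt [ 0.001 -0.001 -1.   ] w 0.29564309443390424 F [ 1.  -0.6 -1.1] 59.889235496520996
shift [-0.014 -0.006  0.3  ] twist -0.0
bL [193. 452.]
bR [392. 458.]
tL [194. 358.]
tR [396. 365.]
farR [397. 318.]
```

View pics/g.png

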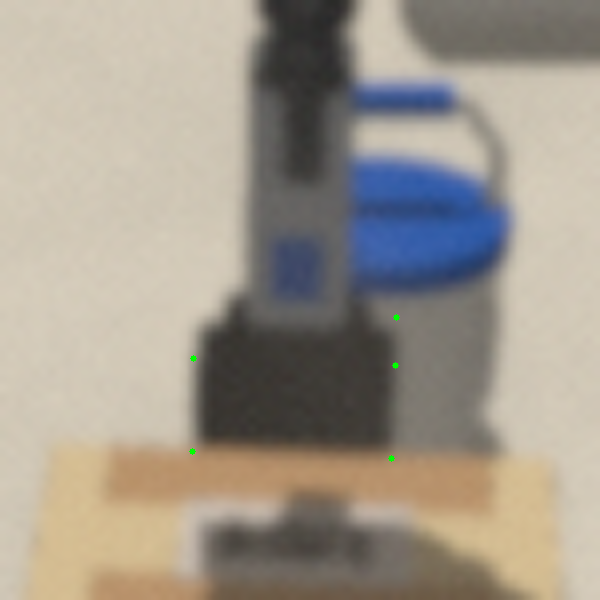

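The scanner is upright above the barcode. Its head edges are at crop columns 199 and 390, against a predicted 193 and 392, so it is centred to about 1 mm. I lower it to scanning height.

{"method": "apply_moves", "body": {
  "targets": [
    {"translation": [-0.01, 0, 0.08], "twist": 0, "hand": 0},
    {"translation": [0, 0, 0.1], "twist": 0, "hand": 0},
    {"translation": [0, 0, 0.07], "twist": 0, "hand": 0},
    {"translation": [0, 0, 0.05], "twist": 0, "hand": 0},
    {"translation": [0, 0, 0], "twist": 0, "hand": 0},
    {"translation": [0, 0, 0], "twist": 0, "hand": 0},
    {"translation": [0, 0, 0], "twist": 0, "hand": 0},
    {"translation": [0, 0, 0], "twist": 0, "hand": 0}
  ]
}}

```text
time: 17.95
tool_pos: [0.4653, -0.2314, 0.1988]
tool_rot: [0.0, 0.999, 0.052, 0.0]
contact_force: [-0.1, 0.1, -1.9]
gripper_width: 0.295
grasp_force: 60.0
```

```bash
python3 - <<'E'
from h import *
to([.465,-.231,.199],.105)
b=snap('side'); x0,y0=235,125; k=8
B=cv2.resize(b[y0:y0+75,x0:x0+75],(600,600),interpolation=cv2.INTER_CUBIC)
def m(p):
    q=proj('side',p); q=((q-[x0,y0])+.5)*k-.5; print(q.round()); cv2.circle(B,tuple(int(v) for v in q),3,(0,255,0),-1)
R=np.array([[np.cos(.105),-np.sin(.105)],[np.sin(.105),np.cos(.105)]])
for h in(.06,.075):
  for x,y in((.035,.018),(-.035,.018)):
    w=np.array([.465,-.231])+R@[x,y]; m([*w,h])
cv2.imwrite('pics/i.png',B[:,:,::-1])
E
```

```text
t 17.95 tcp [ 0.4653 -0.2314  0.1988] yaw 0.105 tilt [ 0.001 -0.    -1.   ] w 0.29525703776133244 F [-0.1  0.1 -1.9] 60.02075672149658
shift [-0.003 -0.005 -0.002] twist -0.0
[197. 445.]
[392. 451.]
[197. 409.]
[394. 415.]
```

View pics/i.png

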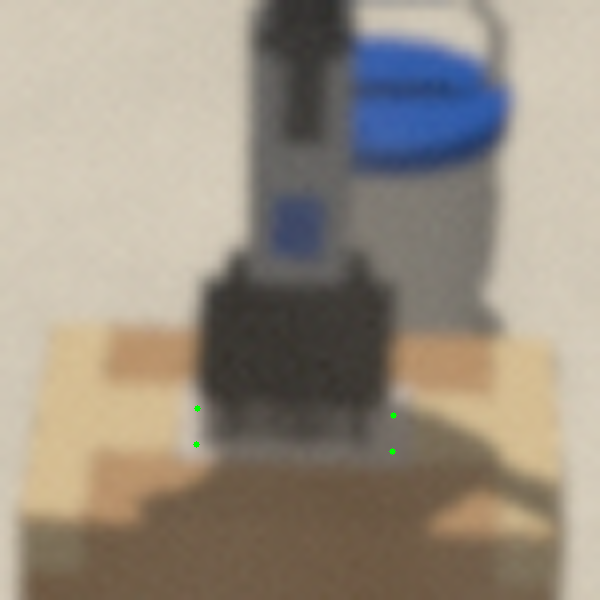

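```bash
python3 - <<'E'
from h import *
x0,y0=235,125; R=np.array([[np.cos(.105),-np.sin(.105)],[np.sin(.105),np.cos(.105)]])
for n,x,y,z in(('trig c',0,.014,.146),('trig top',0,.014,.158),('trig bot',0,.014,.134),('handle bot',0,.013,.125),('head top edge L',.035,.018,.112),('head bot L',.035,.018,.075),('label near',0,.028,.06),('label far',0,-.028,.06),('label L',.042,.028,.06),('label R',-.042,.028,.06),('parcel near L',.095,.07,.06),('parcel farL',.095,-.07,.06)):
    w=np.array([.465,-.231])+R@[x,y]; q=proj('side',[*w,z]); print(n,(((q-[x0,y0])+.5)*8-.5).round())
E
```

```text
trig c [300. 230.]
trig top [301. 199.]
trig bot [299. 260.]
handle bot [299. 282.]
head top edge L [198. 318.]
head bot L [197. 409.]
label near [293. 462.]
label far [298. 384.]
label L [176. 458.]
label R [412. 467.]
parcel near L [ 16. 516.]
parcel farL [ 52. 320.]
```

The trigger and handle edges match the prediction for a 15 mm gap to within about 1 mm, and the arm is still. I hand the job in.

```bash
python3 -c "
from plant import *
print(job_done())"
```

```text
the job is handed in; nothing more can be done
None
```

I handed the job in at about 18 s on the robot clock: the pail stands upright on the bench beside the parcel, and the arm holds the scanner still and upright with its window about 15 mm above the barcode, centred and aligned to about 1–2 mm by my measurements. No verdict came back from the judge.

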